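Let the large orange out of the fruit dispenser

ROBOT

A 7-joint arm with a two-finger parallel gripper is mounted at the origin on the work surface. World frame = base frame: x ahead of the robot, y to its left, z up, the work surface at z = 0. Lengths are in m, angles in rad, forces in N, time in s.
With the tool pointing down it reaches from about 0.4 to 0.875 m from the base axis. Payload 6.5 kg.
Tool frame: the origin (TCP) lies at the very end of the fingers, on their centre line; the grasp point (between the pads) lies 19 mm behind it (env.pinch_z is the distance from the TCP to the grasp point, in m); x points along the fingers, z is the direction in which the jaws open and shut, and the axes are right-handed (so a half turn about x gives the same grasp; the last joint's range is limited). The gripper opens to 88 mm and grips with 3 to 60 N. Pads are 18 mm wide; open, the fingers measure 123 mm over their backs; the gripper's body (75 mm by 187 mm) begins 45 mm behind the grasp point.
Start: joints at [-1.256, 0.536, -0.004, 1.538, 0.003, 1.067, -0.071], TCP at [0.242, 0.603, 0.239] pointing down, gripper open.
Joint ranges: [-2.7, 2.7], [-0.37, 2.16], [-1.27, 1.26], [0.24, 2.4], [-1.31, 4.45], [0.19, 1.91], [-2.76, 2.76]. Speed limits (rad/s): [2.39, 2.39, 3.14, 3.14, 3.14, 3.14, 3.14].

INTERFACE

Orientations are given as a rotation vector (axis times angle).
In Python, from workcell import env gives the robot as it stands.
- The arm moves only by the tool servo_tool, never from a script. Its argument "commands" is a list of rows, each an object of numbers: "x", "y", "z": the shift along the tool's x, y, z in m; "yaw": the turn about the tool's x in rad. In form: [{"x": .., "y": .., "z": .., "yaw": ..}, ...]. A call has 1 to 10 rows; each row shifts and turns the pose as measured when the row begins, along the tool's axes as they then stand; what a row does not reach is not made up. A row lasts 1/12 s, in which the tool goes at most 41.7 mm and 7.16 degrees, less where a joint would pass 70% of its speed; a pose out of reach is approached as far as the arm can. A call is refused whole if a number of a shift passes 0.0417 or a number of a turn 0.125, either way. A call with a gripper value outside its range is refused whole. "gripper" is the closure, from -1 (fully open) to 1 (shut), so that 0 is half open, set as the call begins (left out, the last holds). The fingers move at their own pace and stop on an object; the grip force is fixed at half the most. Time passes only in rows, so rows that do not move let the fingers close. It gives the time, the measured TCP pose, the force and the opening at its end, in the units of the state.
- env.get_state(): the state, without advancing time (a new reading comes with each control period).
- env.get_image(name): name is "side" or "top"; returns the picture (480x640x3 uint8, blue, green, red); there is no depth.
- env.camera_info(name): a dict with "fx", "fy", "cx", "cy" (pixels), "extrinsics" (4x4, takes a point from world to camera coordinates). Camera axes: x right, y down, z forward; pixel columns grow to the right and rows downward; lengths in m; the calibration is good to about 2 mm. A picture is of the moment at which its call begins. camera_info takes no time and is no camera call.
- env.finish_job(): hands the job in, once; it reports no verdict.
The state is a dict: "time_s": time; "joint_positions": joint angles; "qd": joint speeds; "effort": joint torques, N m; "ee_pos": TCP position; "tool_rot": TCP orientation; "contact_force": force on the tool from outside, world axes, zero at the start; "ft_torque": the same for the moment, N m; "finger_gap": finger opening in m.
Only numpy, scipy, OpenCV 4.12 (cv2) and the standard library are available. Lean on these libraries where they do the work, as an engineer would, in place of code of your own. Each camera call takes 0.05 s, during which the arm holds its last target.

TASK

Push the steel pan along the worktop until its side is flush against the front of the two-lane fruit dispenser, under the lane mouths. Then press down the paddle of the lane that holds the larger fruit, keep it down until that fruit has rolled into the pan, and let the lever come back up so the gate is shut. Only push and press: do not lift the pan, do not touch the fruit, keep the smaller fruit in its lane, and leave the glasses and other kitchen things where they stand.

Things in the scene. Friction and masses are not known exactly. Their poses are not given: they have to be found in the camera images.
- dispenser: fixed stainless two-lane fruit dispenser, 190 mm wide (its x). Origin on the worktop below the axle; fruit rolls towards its -y (the front), z up. Lanes slope 10 degrees, lie along y, are 82 mm wide with wire rails, centred at x = -45 mm (near lane) and +45 mm (far lane). Behind the uprights (y = 0, 197 mm high), under the paddles, it is free down to a 6 mm base plate reaching y = 170 mm
- front (a point): middle of the lower edge of the dispenser's flat front face, which is the dispenser plane y = -125 mm, 60 mm high, x = -95 to 95 mm; the pan's long side goes flush against it. Axes as the dispenser's
- mouth (a point): middle of the lip where both lane floors end, dispenser y = -166 mm, 70 mm above the worktop (underside 66 mm); it overhangs the front face by 41 mm and the pan's wall passes under it. Axes as the dispenser's
- axle (a point): middle of the axle on which both see-saw levers rock, 185 mm above the worktop at dispenser x = y = 0. Each lever runs along y above its lane: at its front end (y = -130 mm) hangs the gate plate that shuts the lane, at its rear end (y = +115 mm) is the paddle
- paddle_near (a point): black square paddle, 52 x 52 x 6 mm, on the rear end of the near lane's lever (dispenser x = -45 mm, y = 115 mm); point at the centre of its top face, 193 mm above the worktop when up; axes as the dispenser's when up, tilts with the lever. Pressing it down lifts the gate of the same lane; the push grows from about 2.5 to 5 N
- paddle_far (a point): the same paddle on the lever of the far lane (dispenser x = +45 mm)
- lever_near (a joint): tilt of the near lane's lever, rad: 0 = paddle up, gate shut; 0.42 = paddle fully down (about 47 mm lower) on its stop. The larger fruit can pass from about 0.32 (paddle 36 mm down), the smaller from about 0.16. A spring returns it to 0 when let go
- lever_far (a joint): the same for the far lane's lever
- orange: the larger fruit, an orange, a ball 70 mm in diameter, about 180 g; origin at its centre. It waits behind the gate of either lane (varies); with the gate up it takes about a second to roll out and drop into the pan, where its centre is about 40 mm above the worktop
- mandarin: the smaller fruit, a mandarin, a ball 46 mm in diameter, about 55 g; origin at its centre. It waits in the other lane and must stay there
- pan: loose open stainless pan, 260 (its x) x 160 (its y) x 50 mm high, walls 4 mm, about 0.5 kg; origin at the centre of its underside. Starts 40 to 90 mm in front of the dispenser, a long side roughly facing it. Pushed home its centre is at dispenser y = -205 mm, within 35 mm of the dispenser's middle sideways
- glass_a: drinking glass standing upside down, 74 mm across, 82 mm tall, clear with two thin gilt bands; origin at the centre of its underside; bystander, not to be disturbed
- glass_b: drinking glass standing upside down, 74 mm across, 82 mm tall, clear with two thin gilt bands; origin at the centre of its underside; bystander, not to be disturbed
- glass_c: drinking glass standing upside down, 74 mm across, 82 mm tall, clear with two thin gilt bands; origin at the centre of its underside; bystander, not to be disturbed
- juicer: round glass citrus reamer, 110 mm across, 60 mm tall; origin at the centre of its underside; bystander, not to be disturbed
- mug: white mug, 76 mm across, 85 mm tall, with a handle; origin at the centre of its underside; bystander, not to be disturbed
- spoon: wooden spoon lying flat; bystander, not to be disturbed
Mind the look-alikes: they are no part of the job. Leave any green or white look-alike of the mandarin alone.

How it is judged:
On the way, in this order (a step that is already met when the one before it is completed fails the run):
1. the pan is flush against the dispenser's front (y of pan in the frame of dispenser between -0.217 and -0.195 m and x of pan in the frame of dispenser between -0.035 and 0.035 m and angle between the y axis of pan and the y axis of dispenser, either way round below 0.1 rad), for 0.2 s.
2. a fingertip presses a paddle down and its gate lifts (((value of joint lever_near above 0.2 rad and contact force between the fingers and lever_near_c3 above 0.3 N) or (value of joint lever_far above 0.2 rad and contact force between the fingers and lever_far_c3 above 0.3 N))), for 0.05 s.
3. the orange has rolled into the pan (x of orange in the frame of pan between -0.13 and 0.13 m and y of orange in the frame of pan between -0.08 and 0.08 m and z of orange in the frame of pan between 0 and 0.055 m), for 0.2 s.
At the end, for the whole second after the job is handed in: Orange at rest inside the pan (under 0.05 m/s); pan still and flush on the dispenser front (within 12 mm of home, 35 mm of the middle sideways, square within 0.1 rad); mandarin still in its lane behind its gate; both levers back up (below 0.05 rad) (all of step 1 and all of step 3 and linear speed of orange below 0.05 m/s and y of mandarin in the frame of dispenser between -0.125 and 0.04 m and z of mandarin in the frame of dispenser between 0.08 and 0.16 m and x of mandarin in the frame of dispenser between -0.09 and 0.09 m and linear speed of pan below 0.02 m/s and value of joint each of lever_near, lever_far below 0.05 rad); the robot touches nothing.
It fails at once if the fruit is touched by the robot (contact force between any of the fingers, the arm and orange above 0.3 N or contact force between any of the fingers, the arm and mandarin above 0.3 N).
It fails at once if the mandarin leaves its lane (not (y of mandarin in the frame of dispenser between -0.14 and 0.05 m and z of mandarin in the frame of dispenser above 0.07 m)).
It fails at once if the pan is lifted or tipped (height (world z) of pan above 0.015 m or angle between pan's own z axis and vertical above 0.15 rad).
It fails at once if a bystander is knocked over or moved more than 30 mm (distance of any of glass_a, glass_b, glass_c, juicer, mug, spoon from where it was at the start of the episode above 0.03 m or angle between any of glass_a, glass_b, glass_c, juicer, mug's own z axis and vertical above 0.5 rad).
It also fails if it takes over 51 s, if anything falls off the work surface, if the arm or the gripper's body presses on something with over 40 N, if the wrist force passes 120 N, or if a joint passes its speed limit or range.

## Working session

There is one attempt and no reset: what is moved stays moved. The work goes in short steps, Python scripts to look and compute and a tool call to move; the robot and the scene stay as the last step left them, time stands still between calls to the robot, and variables do not carry over. Pictures are saved under pics/ and viewed, and the job is handed in when it is done.

Besides the shell and the picture viewer there is one more tool, called after "Request:" by a JSON object that holds its "api" and its "payload". servo_tool: Moves the arm, as the interface text tells. Its arguments: {"type":"object","properties":{"commands":{"type":"array","items":{"type":"object","properties":{"x":{"type":"number"},"y":{"type":"number"},"z":{"type":"number"},"yaw":{"type":"number"}}}},"gripper":{"type":"number"}},"required":["commands"]}

```bash
ls; mkdir -p pics
python3 - <<'E'
from workcell import env
import cv2
s=env.get_state();print({k:s[k] for k in('time_s','ee_pos','tool_rot','finger_gap')})
for n in("top","side"):
    cv2.imwrite(f"pics/{n}0.png",env.get_image(n)); print(n,env.camera_info(n))
E
```

```text
pics
{'time_s': 0.0, 'ee_pos': array([0.24141616, 0.60288011, 0.23787122]), 'tool_rot': array([-0.92534665,  1.36691104,  0.92362372]), 'finger_gap': 0.08784597219884628}
top {'fx': 440.8827513835152, 'fy': 440.8827513835152, 'cx': 318.85587090330046, 'cy': 244.67493764531037, 'extrinsics': array([[ 0.00956014, -0.99989729, -0.0106774 ,  0.07176346],
       [-0.98411159, -0.00751493, -0.17739197,  0.57047165],
       [ 0.17729351,  0.01220365, -0.98408236,  0.94443178],
       [ 0.        ,  0.        ,  0.        ,  1.        ]])}
side {'fx': 618.042725859137, 'fy': 618.042725859137, 'cx': 321.12629081409233, 'cy': 240.12031395545438, 'extrinsics': array([[ 0.93209928, -0.36190247,  0.0147491 , -0.49696916],
       [-0.19703828, -0.54080921, -0.81774159,  0.26429164],
       [ 0.30391915,  0.75931021, -0.57539652,  1.20609557],
       [ 0.        ,  0.        ,  0.        ,  1.        ]])}
```

View pics/top0.png

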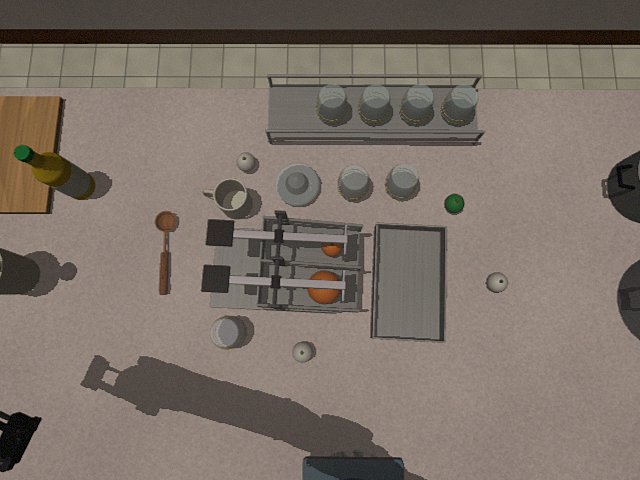

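View pics/side0.png

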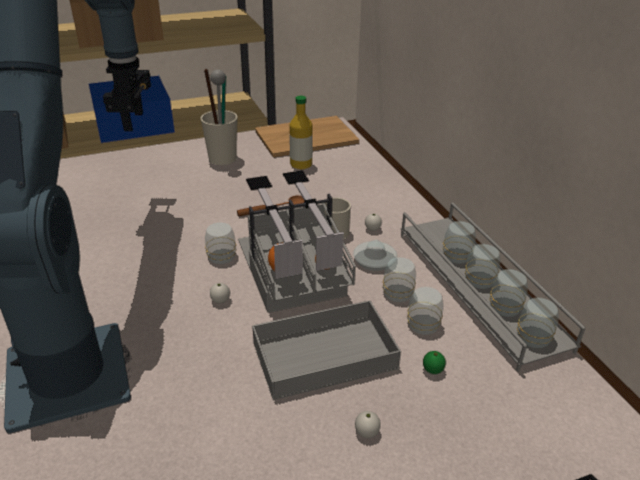

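The top view shows the orange at about (323,287) in the near (lower) lane and the mandarin at about (332,247) in the far lane. The near paddle is at (215,278), the far one at (220,233), and the pan is at about (408,282). Next I take a close crop and measure.

```bash
cat > h.py <<'E'
import numpy as np,cv2
from workcell import env
def w(n,u,v,z):
    c=env.camera_info(n);E=c['extrinsics'];R=E[:3,:3];t=E[:3,3]
    d=R.T@np.array([(u-c['cx'])/c['fx'],(v-c['cy'])/c['fy'],1]);o=-R.T@t
    return o+d*(z-o[2])/d[2]
def px(n,p):
    c=env.camera_info(n);E=c['extrinsics'];q=E[:3,:3]@np.array(p)+E[:3,3]
    return np.array([c['fx']*q[0]/q[2]+c['cx'],c['fy']*q[1]/q[2]+c['cy']])
E
python3 - <<'E'
import cv2
i=cv2.imread('pics/top0.png');c=i[200:350,190:460]
cv2.imwrite('pics/crop0.png',cv2.resize(c[:, :180],None,fx=4,fy=4,interpolation=cv2.INTER_CUBIC))
cv2.imwrite('pics/crop1.png',cv2.resize(c[:,160:],None,fx=4,fy=4,interpolation=cv2.INTER_CUBIC))
E
```

```text
(no output)
```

View pics/crop0.png

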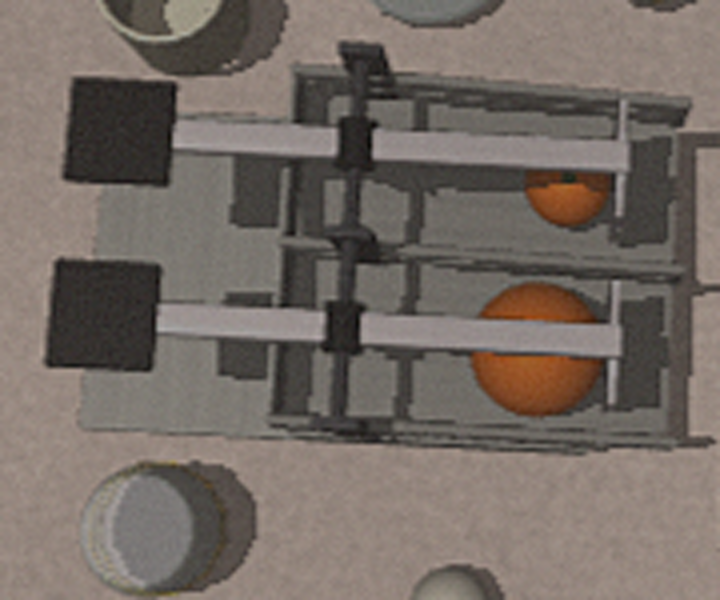

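View pics/crop1.png

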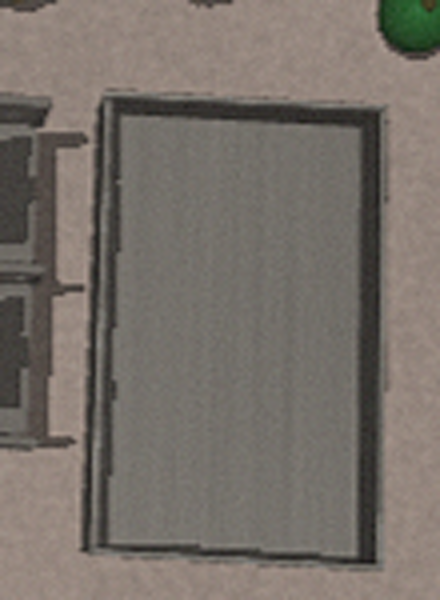

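The crop confirms the larger ball is in the near lane. The look-alikes are the white balls at (246,162), (303,351) and (497,282) and the green one at (454,203); I'll leave these alone.

Run:
```python
from h import *
np.set_printoptions(precision=4,suppress=True)
def C(l,ox,z): return np.array([w('top',ox+x/4-.4,200+y/4-.4,z) for x,y in l])
for nm,l,ox,z in(('pn',[(57,260),(160,264),(153,370),(46,364)],190,.193),('pf',[(72,77),(177,83),(168,186),(63,180)],190,.193),('pan',[(103,95),(384,105),(378,567),(84,550)],350,.05)):
    c=C(l,ox,z);print(nm,c.mean(0),[np.linalg.norm(c[i]-c[i-1]).round(4) for i in range(4)]);print(c[:,:2])
c={}
pn=C([(57,260),(160,264),(153,370),(46,364)],190,.193).mean(0);pf=C([(72,77),(177,83),(168,186),(63,180)],190,.193).mean(0)
xd=(pf-pn)[:2];print('sep',np.linalg.norm(xd));
# lever direction: near gate end & lever start; axle ends
for nm,p in (('lev near back',(160,318)),('lev near front',(621,341)),('lev far back',(175,134)),('lev far front',(628,157))):
    print(nm,C([p],190,.19)[0])
print('lip',C([(690,138),(690,440)],190,.07))
print('base back',C([(98,180),(80,430)],190,.006))
yaw=np.arctan2(xd[1],xd[0]);print('yaw',yaw)
print('glass low centre top z.082', C([(152,530)],190,.082), 'mug', w('top',231,196,.085), 'orange',w('top',323.5,286.7,.12))
```

```text
pn [0.4778 0.2716 0.193 ] [np.float64(0.0499), np.float64(0.0497), np.float64(0.0507), np.float64(0.0512)]
[[0.5037 0.2956]
 [0.5022 0.2459]
 [0.4515 0.2469]
 [0.4539 0.2981]]
pf [0.5671 0.2684 0.193 ] [np.float64(0.0513), np.float64(0.0517), np.float64(0.0512), np.float64(0.0512)]
[[0.594  0.2933]
 [0.5914 0.2416]
 [0.5402 0.2438]
 [0.5428 0.2949]]
pan [ 0.4904 -0.1244  0.05  ] [np.float64(0.2543), np.float64(0.1594), np.float64(0.2571), np.float64(0.1593)]
[[ 0.6204 -0.0516]
 [ 0.6157 -0.2109]
 [ 0.3591 -0.1971]
 [ 0.3665 -0.0379]]
sep 0.08936747224146561
lev near back [0.4765 0.2454 0.19  ]
lev near front [0.4674 0.0246 0.19  ]
lev far back [0.5666 0.2421 0.19  ]
lev far front [0.5568 0.0212 0.19  ]
lip [[ 0.5911 -0.0195  0.07  ]
 [ 0.4249 -0.0182  0.07  ]]
base back [[0.5763 0.3255 0.006 ]
 [0.4295 0.3283 0.006 ]]
yaw -0.036185590427315714
glass low centre top z.082 [[0.3748 0.2677 0.082 ]] mug [0.6726 0.2733 0.085 ] orange [0.4694 0.0654 0.12  ]
```

Run:
```python
from h import *
from scipy.spatial.transform import Rotation as Ro
np.set_printoptions(precision=4,suppress=True)
s=env.get_state();R=Ro.from_rotvec(s['tool_rot']).as_matrix();print(R, s['joint_positions'])
O=np.array([.5178,.1551,0]);a=-.04;xd=np.array([np.cos(a),np.sin(a),0]);yd=np.array([-np.sin(a),np.cos(a),0]);zd=np.array([0,0,1])
i=cv2.imread('pics/side0.png');j=cv2.imread('pics/top0.png')
P=lambda x,y,z:O+x*xd+y*yd+z*zd
pts=[P(-.095,-.125,.0),P(.095,-.125,0),P(-.095,-.166,.07),P(.095,-.166,.07),P(-.095,.17,.006),P(.095,.17,.006),P(-.045,.115,.193),P(.045,.115,.193),P(-.095,0,.197),P(.095,0,.197)]
c=np.array([.4904,-.1244,0]);b=-.054;u=np.array([np.cos(b),np.sin(b),0]);v=np.array([-np.sin(b),np.cos(b),0])
pts+=[c+x*u+y*v+zd*.05 for x in(-.13,.13) for y in (-.08,.08)]
for p in pts:
    for n,m in(('side',i),('top',j)): cv2.circle(m,tuple(int(round(k)) for k in px(n,p)),2,(0,255,255),-1)
cv2.imwrite('pics/chk.png',np.hstack([cv2.resize(i[150:410,190:430],(400,433)),cv2.resize(j[200:350,190:450],(400,231)) if 0 else cv2.copyMakeBorder(cv2.resize(j[200:350,190:450],(400,231)),0,202,0,0,0)]))
```

```text
[[-0.0004 -0.9284  0.3716]
 [-0.0014  0.3716  0.9284]
 [-1.     -0.0001 -0.0015]] [-1.2562  0.5371 -0.0044  1.5387  0.0026  1.0673 -0.0712]
```

View pics/chk.png

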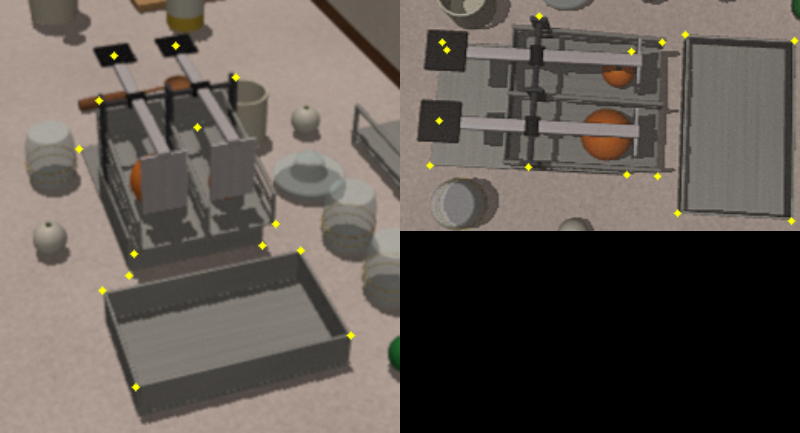

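Reprojected dimensions agree in both cameras: the dispenser origin is at (0.518, 0.155) with yaw -0.04. The pan needs about 75 mm of push, 16 mm off centre sideways. Next I work out the rows for the transit.

```bash
cat >> h.py <<'E'
from scipy.spatial.transform import Rotation as Ro
import json
def plan(wps,yaw_total=0,yaw_rows=1,step=.036):
    """rows through world waypoints; yaw spread on first yaw_rows rows"""
    s=env.get_state();p=np.array(s['ee_pos']);R=Ro.from_rotvec(s['tool_rot']).as_matrix();rows=[];k=0
    for t in wps:
        t=np.array(t);n=int(np.ceil(np.linalg.norm(t-p)/step));d=(t-p)/n
        for _ in range(n):
            y=yaw_total/yaw_rows if k<yaw_rows else 0
            l=R.T@d;rows.append([round(float(v),4) for v in l]+[round(y,3)])
            R=R@Ro.from_rotvec([y,0,0]).as_matrix();k+=1
        p=t
    for i in range(0,len(rows),10):
        print(json.dumps([dict(zip(('x','y','z','yaw'),r)) for r in rows[i:i+10]]))
E
python3 -c "
from h import *
plan([(.42,.4,.29),(.5,.0,.29),(.49,-.25,.2)],1.23,20)"
```

```text
[{"x": -0.0065, "y": -0.0302, "z": -0.0153, "yaw": 0.061}, {"x": -0.0065, "y": -0.031, "z": -0.0134, "yaw": 0.061}, {"x": -0.0065, "y": -0.0318, "z": -0.0115, "yaw": 0.061}, {"x": -0.0065, "y": -0.0324, "z": -0.0095, "yaw": 0.061}, {"x": -0.0065, "y": -0.033, "z": -0.0075, "yaw": 0.061}, {"x": -0.0065, "y": -0.0334, "z": -0.0054, "yaw": 0.061}, {"x": -0.0065, "y": -0.0336, "z": -0.0034, "yaw": 0.061}, {"x": -0.0065, "y": -0.0338, "z": -0.0013, "yaw": 0.061}, {"x": 0.0, "y": -0.0298, "z": -0.0163, "yaw": 0.061}, {"x": 0.0, "y": -0.0308, "z": -0.0145, "yaw": 0.061}]
[{"x": 0.0, "y": -0.0316, "z": -0.0125, "yaw": 0.061}, {"x": 0.0, "y": -0.0323, "z": -0.0106, "yaw": 0.061}, {"x": 0.0, "y": -0.0329, "z": -0.0086, "yaw": 0.061}, {"x": 0.0, "y": -0.0334, "z": -0.0065, "yaw": 0.061}, {"x": 0.0, "y": -0.0337, "z": -0.0045, "yaw": 0.061}, {"x": 0.0, "y": -0.0339, "z": -0.0024, "yaw": 0.061}, {"x": 0.0, "y": -0.034, "z": -0.0003, "yaw": 0.061}, {"x": 0.0, "y": -0.0339, "z": 0.0018, "yaw": 0.061}, {"x": 0.0, "y": -0.0338, "z": 0.0039, "yaw": 0.061}, {"x": 0.0, "y": -0.0335, "z": 0.0059, "yaw": 0.061}]
[{"x": 0.0113, "y": -0.0313, "z": 0.0, "yaw": 0}, {"x": 0.0113, "y": -0.0313, "z": 0.0, "yaw": 0}, {"x": 0.0113, "y": -0.0313, "z": 0.0, "yaw": 0}, {"x": 0.0113, "y": -0.0313, "z": 0.0, "yaw": 0}, {"x": 0.0113, "y": -0.0313, "z": 0.0, "yaw": 0}, {"x": 0.0113, "y": -0.0313, "z": 0.0, "yaw": 0}, {"x": 0.0113, "y": -0.0313, "z": 0.0, "yaw": 0}, {"x": 0.0113, "y": -0.0313, "z": 0.0, "yaw": 0}]
```

Request:
{"api": "servo_tool", "payload": {"commands": [{"x": -0.007,"y": -0.03,"z": -0.015,"yaw": 0.061},{"x": -0.007,"y": -0.031,"z": -0.013,"yaw": 0.061},{"x": -0.007,"y": -0.032,"z": -0.0115,"yaw": 0.061},{"x": -0.007,"y": -0.032,"z": -0.0095,"yaw": 0.061},{"x": -0.007,"y": -0.033,"z": -0.0075,"yaw": 0.061},{"x": -0.007,"y": -0.033,"z": -0.0055,"yaw": 0.061},{"x": -0.007,"y": -0.034,"z": -0.0035,"yaw": 0.061},{"x": -0.007,"y": -0.034,"z": -0.0015,"yaw": 0.061},{"x": 0,"y": -0.03,"z": -0.016,"yaw": 0.061},{"x": 0,"y": -0.031,"z": -0.0145,"yaw": 0.061}]}}

```text
time_s: 0.93
ee_pos: [0.4332, 0.3274, 0.2907]
tool_rot: [-0.448, 1.534, 0.444]
contact_force: [0.2, 0.8, -0.4]
finger_gap: 0.0881
```

Request:
{"api": "servo_tool", "payload": {"commands": [{"x": 0,"y": -0.032,"z": -0.0125,"yaw": 0.061},{"x": 0,"y": -0.032,"z": -0.0105,"yaw": 0.061},{"x": 0,"y": -0.033,"z": -0.0085,"yaw": 0.061},{"x": 0,"y": -0.033,"z": -0.0065,"yaw": 0.061},{"x": 0,"y": -0.034,"z": -0.0045,"yaw": 0.061},{"x": 0,"y": -0.034,"z": -0.0025,"yaw": 0.061},{"x": 0,"y": -0.034,"z": 0,"yaw": 0.061},{"x": 0,"y": -0.034,"z": 0.002,"yaw": 0.061},{"x": 0,"y": -0.034,"z": 0.004,"yaw": 0.061},{"x": 0,"y": -0.034,"z": 0.006,"yaw": 0.061}]}}

```text
time_s: 1.77
ee_pos: [0.4928, -0.0259, 0.2903]
tool_rot: [0.054, 1.581, -0.061]
contact_force: [-0.1, -0.3, 0.7]
finger_gap: 0.088
```

```bash
python3 -c "
from h import *
s=env.get_state();R=Ro.from_rotvec(s['tool_rot']).as_matrix();print(s['ee_pos'],R[:,2],np.arctan2(R[1,2],R[0,2]))
plan([(.4895,-.26,.2)],np.arctan2(R[1,2],R[0,2])+.054,8)"
```

```text
[ 0.49284622 -0.0258843   0.29030313] [ 0.99725695 -0.07323131 -0.01075854] -0.07330117442858161
[{"x": 0.013, "y": -0.0333, "z": 0.0021, "yaw": -0.002}, {"x": 0.013, "y": -0.0333, "z": 0.002, "yaw": -0.002}, {"x": 0.013, "y": -0.0333, "z": 0.002, "yaw": -0.002}, {"x": 0.013, "y": -0.0333, "z": 0.0019, "yaw": -0.002}, {"x": 0.013, "y": -0.0333, "z": 0.0018, "yaw": -0.002}, {"x": 0.013, "y": -0.0333, "z": 0.0017, "yaw": -0.002}, {"x": 0.013, "y": -0.0334, "z": 0.0016, "yaw": -0.002}]
```

Request:
{"api": "servo_tool", "payload": {"commands": [{"x": 0.013,"y": -0.033,"z": 0.002,"yaw": -0.004},{"x": 0.013,"y": -0.033,"z": 0.001,"yaw": -0.004},{"x": 0.013,"y": -0.033,"z": 0.001,"yaw": -0.004},{"x": 0.013,"y": -0.033,"z": 0.001,"yaw": -0.004},{"x": 0.013,"y": -0.033,"z": 0.001,"yaw": -0.004},{"x": 0.013,"y": -0.033,"z": 0.001,"yaw": -0.004},{"x": 0.013,"y": -0.033,"z": 0.001},{"x": 0.02},{"x": 0.03},{"x": 0.03}]}}

```text
schema error: expected keys x, y, z, yaw
```

Request:
{"api": "servo_tool", "payload": {"commands": [{"x": 0.03},{"x": 0.03},{"x": 0.02},{}]}}

```text
schema error: expected keys x, y, z, yaw
```

```bash
python3 -c "
from h import *
s=env.get_state();R=Ro.from_rotvec(s['tool_rot']).as_matrix();print(s['ee_pos'],R[:,0],R[:,2],np.arctan2(R[1,2],R[0,2]),s['time_s'])
i=env.get_image('top');j=env.get_image('side')
cv2.imwrite('pics/a1.png',np.hstack([i[190:400,300:500],j[230:440,200:450]]))"
```

```text
[ 0.49284622 -0.0258843   0.29030313] [-0.01109467 -0.00418478 -0.9999297 ] [ 0.99725695 -0.07323131 -0.01075854] -0.07330117442858161 1.7667
```

View pics/a1.png

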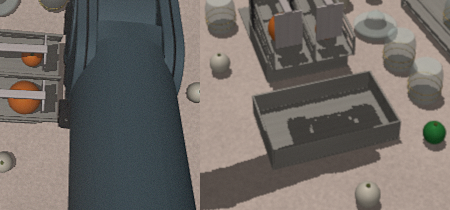

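Request:
{"api": "servo_tool", "payload": {"commands": [{"x": 0.013,"y": -0.033,"z": 0.001,"yaw": -0.004},{"x": 0.013,"y": -0.033,"z": 0.001,"yaw": -0.004},{"x": 0.013,"y": -0.033,"z": 0.001,"yaw": -0.004},{"x": 0.013,"y": -0.033,"z": 0.001,"yaw": -0.004},{"x": 0.013,"y": -0.033,"z": 0.001,"yaw": -0.004},{"x": 0.013,"y": -0.033,"z": 0.001,"yaw": -0.004},{"x": 0.013,"y": -0.033,"z": 0.001,"yaw": 0},{"x": 0,"y": -0.008,"z": 0,"yaw": 0},{"x": 0,"y": 0,"z": 0,"yaw": 0}]}}

```text
time_s: 2.62
ee_pos: [0.4847, -0.2732, 0.1946]
tool_rot: [0.032, 1.582, -0.036]
contact_force: [0.1, 0.5, 0.3]
finger_gap: 0.0882
```

```bash
python3 -c "
from h import *
s=env.get_state();R=Ro.from_rotvec(s['tool_rot']).as_matrix();print(s['ee_pos'],R[:,0],R[:,2],np.arctan2(R[1,2],R[0,2]),s['time_s'])"
```

```text
[ 0.48465878 -0.27323044  0.1945658 ] [-0.01125616 -0.00231202 -0.99993397] [ 0.99900301 -0.04322911 -0.01114573] -0.043245276450653306 2.6167
```

Request:
{"api": "servo_tool", "payload": {"commands": [{"x": 0.03,"y": 0,"z": 0,"yaw": 0},{"x": 0.035,"y": 0,"z": 0,"yaw": 0},{"x": 0.035,"y": 0,"z": 0,"yaw": 0},{"x": 0.035,"y": 0,"z": 0,"yaw": 0},{"x": 0.025,"y": 0,"z": 0,"yaw": 0},{"x": 0.012,"y": 0,"z": 0,"yaw": 0},{"x": 0,"y": 0,"z": 0,"yaw": 0}]}}

```text
time_s: 3.2
ee_pos: [0.4911, -0.262, 0.0196]
tool_rot: [0.028, 1.573, -0.023]
contact_force: [-0.3, 0.3, 0.3]
finger_gap: 0.0885
```

```bash
python3 -c "
from h import *
s=env.get_state();R=Ro.from_rotvec(s['tool_rot']).as_matrix();print(s['ee_pos'],R[:,0],R[:,2],np.arctan2(R[1,2],R[0,2]),s['time_s'])
i=env.get_image('top');j=env.get_image('side')
cv2.imwrite('pics/a2.png',np.hstack([i[190:400,300:500],j[230:440,200:450]]))"
```

```text
[ 0.49111955 -0.26200987  0.01962641] [-0.00208325  0.00304028 -0.99999321] [ 0.99948063 -0.03215148 -0.00217993] -0.03215709992018148 3.2
```

View pics/a2.png

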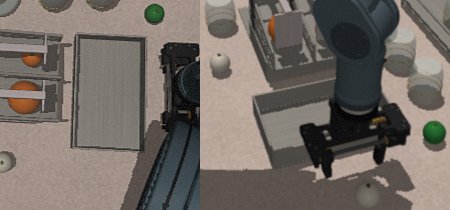

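Request:
{"api": "servo_tool", "payload": {"commands": [{"x": 0,"y": 0.018,"z": 0,"yaw": 0.008},{"x": 0,"y": 0.016,"z": 0,"yaw": 0},{"x": 0,"y": 0.008,"z": 0,"yaw": 0},{"x": 0,"y": 0.008,"z": 0,"yaw": 0},{"x": 0,"y": 0.008,"z": 0,"yaw": 0},{"x": 0,"y": 0.008,"z": 0,"yaw": 0},{"x": 0,"y": 0.008,"z": 0,"yaw": 0},{"x": 0,"y": 0.008,"z": 0,"yaw": 0},{"x": 0,"y": 0.008,"z": 0,"yaw": 0}]}}

```text
time_s: 4.05
ee_pos: [0.5034, -0.1765, 0.0328]
tool_rot: [0.028, 1.551, -0.044]
contact_force: [-0.6, -2.1, -1.8]
finger_gap: 0.0881
```

```bash
python3 -c "
from h import *
s=env.get_state();R=Ro.from_rotvec(s['tool_rot']).as_matrix();print(s['ee_pos'],R[:,0],R[:,2],np.arctan2(R[1,2],R[0,2]),s['time_s'])
i=env.get_image('top')
cv2.imwrite('pics/a3.png',cv2.resize(i[200:350,300:500],None,fx=3.5,fy=3.5))"
```

```text
[ 0.50339087 -0.17650326  0.03278561] [ 0.0192787  -0.01094773 -0.99975421] [ 0.99875692 -0.04576179  0.01976058] -0.045786722510292664 4.05
```

View pics/a3.png

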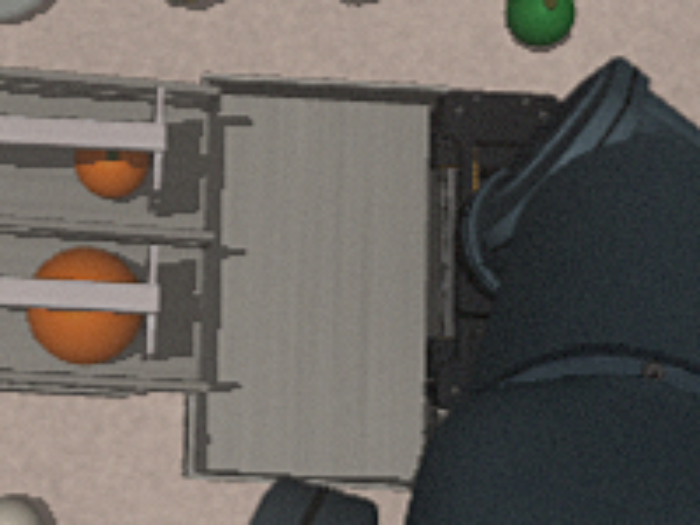

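Request:
{"api": "servo_tool", "payload": {"commands": [{"x": 0.005,"y": 0.005,"z": 0,"yaw": 0},{"x": 0.005,"y": 0.005,"z": 0,"yaw": 0},{"x": 0.004,"y": 0.005,"z": -0.001,"yaw": 0},{"x": 0.003,"y": 0.005,"z": -0.001,"yaw": 0},{"x": 0.002,"y": 0.005,"z": 0,"yaw": 0}]}}

```text
time_s: 4.52
ee_pos: [0.5061, -0.1555, 0.0146]
tool_rot: [0.023, 1.543, -0.053]
contact_force: [-0.7, -5.4, 3.7]
finger_gap: 0.088
```

```bash
python3 -c "
from h import *
s=env.get_state();R=Ro.from_rotvec(s['tool_rot']).as_matrix();print(s['ee_pos'],R[:,0],R[:,2],np.arctan2(R[1,2],R[0,2]),s['time_s'])
i=env.get_image('top')
cv2.imwrite('pics/a4.png',cv2.resize(i[200:350,300:500],None,fx=3.5,fy=3.5))"
```

```text
[ 0.50613407 -0.15549772  0.01458947] [ 0.0271541  -0.01958097 -0.99943946] [ 0.99843207 -0.04842694  0.02807551] -0.048465006868448464 4.5167
```

View pics/a4.png

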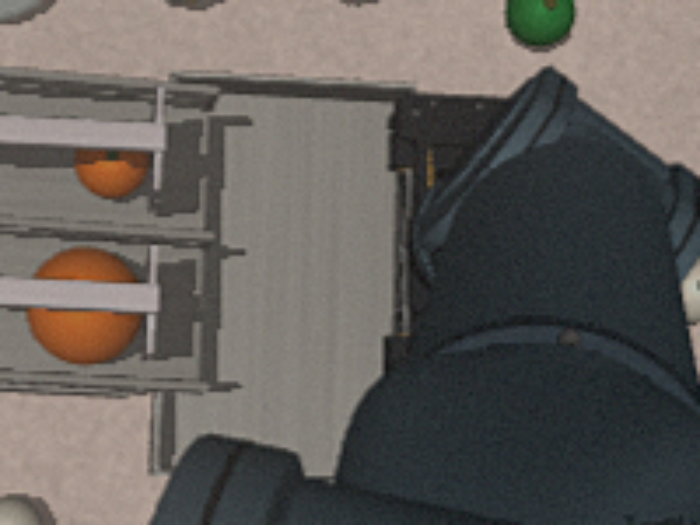

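```bash
cat >> h.py <<'E'
O=np.array([.5178,.1551,0]);A=-.04;xd=np.array([np.cos(A),np.sin(A),0]);yd=np.array([-np.sin(A),np.cos(A),0])
def disp(p): p=np.array(p)-O; return np.array([p@xd,p@yd]).round(4)
E
python3 -c "
from h import *
for u,v in((170,78),(150,474)): print(disp(w('top',300+u/3.5-.3,200+v/3.5-.3,.05)))
for u,v in((103,95),(384,105),(378,567),(84,550)): print('old',disp(w('top',350+u/4-.4,200+v/4-.4,.05)))
s=env.get_state();print(disp(s['ee_pos']))
"
```

```text
[ 0.1111 -0.1407]
[-0.1423 -0.1378]
old [ 0.1108 -0.2024]
old [ 0.1125 -0.3618]
old [-0.1445 -0.3582]
old [-0.1434 -0.1989]
[ 0.0008 -0.3095]
```

Request:
{"api": "servo_tool", "payload": {"commands": [{"x": -0.002,"y": 0.005,"z": 0,"yaw": 0},{"x": 0,"y": 0.005,"z": 0,"yaw": 0},{"x": 0,"y": 0.004,"z": 0,"yaw": 0}]}}

```text
time_s: 4.82
ee_pos: [0.5065, -0.1413, 0.0157]
tool_rot: [0.024, 1.543, -0.055]
contact_force: [-0.4, -4.3, 1.7]
finger_gap: 0.0878
```

```bash
python3 -c "
from h import *
s=env.get_state();print(s['ee_pos'],disp(s['ee_pos']))"
```

```text
[ 0.50646252 -0.141262    0.0156691 ] [ 0.0005 -0.2966]
```

Request:
{"api": "servo_tool", "payload": {"commands": [{"x": 0,"y": 0.004,"z": 0,"yaw": 0},{"x": 0,"y": 0.004,"z": 0,"yaw": 0}]}}

```text
time_s: 4.98
ee_pos: [0.5081, -0.1404, 0.0164]
tool_rot: [0.014, 1.538, -0.064]
contact_force: [-3.0, -18.6, -3.9]
finger_gap: 0.0881
```

```bash
python3 -c "
from h import *
s=env.get_state();print(s['ee_pos'],disp(s['ee_pos']))
i=env.get_image('top')
cv2.imwrite('pics/a5.png',cv2.resize(i[200:350,300:500],None,fx=3.5,fy=3.5))"
```

```text
[ 0.50812189 -0.14043321  0.01641528] [ 0.0021 -0.2957]
```

View pics/a5.png

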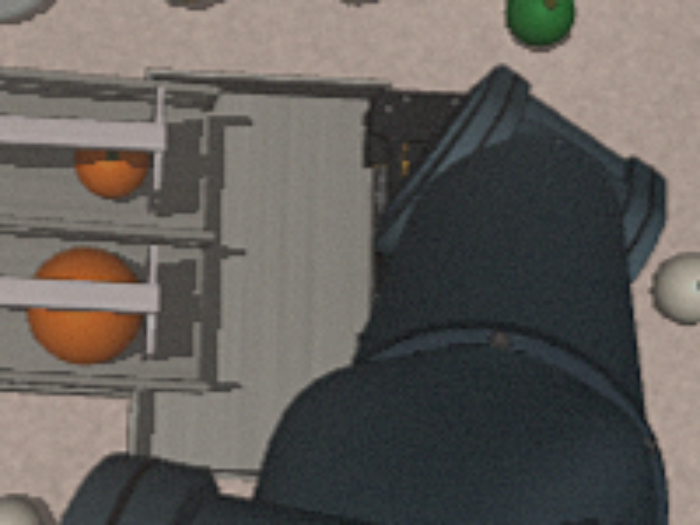

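The force rose to 18.6 N and the tool stalled at dispenser y = -0.296, so the pan is against the front. Now I back off and rise.

Request:
{"api": "servo_tool", "payload": {"commands": [{"x": 0,"y": -0.01,"z": 0,"yaw": 0},{"x": 0,"y": -0.02,"z": 0,"yaw": 0},{"x": -0.005,"y": -0.03,"z": 0,"yaw": 0},{"x": -0.02,"y": -0.02,"z": 0,"yaw": 0},{"x": -0.035,"y": 0,"z": 0,"yaw": 0},{"x": -0.035,"y": 0,"z": 0,"yaw": 0},{"x": -0.035,"y": 0,"z": 0,"yaw": 0},{"x": -0.035,"y": 0,"z": 0,"yaw": 0},{"x": -0.035,"y": 0,"z": 0,"yaw": 0},{"x": -0.035,"y": 0,"z": 0,"yaw": 0}]}}

```text
time_s: 5.87
ee_pos: [0.4914, -0.2047, 0.2532]
tool_rot: [0.024, 1.564, -0.043]
contact_force: [1.1, 0.2, -0.8]
finger_gap: 0.088
```

Request:
{"api": "servo_tool", "payload": {"commands": [{"x": -0.035,"y": 0,"z": 0,"yaw": 0},{"x": -0.02,"y": 0,"z": 0,"yaw": 0},{"x": 0,"y": 0,"z": 0,"yaw": 0}], "gripper": 1}}

```text
time_s: 6.12
ee_pos: [0.493, -0.2012, 0.3173]
tool_rot: [0.025, 1.555, -0.036]
contact_force: [0.0, 0.3, 0.5]
finger_gap: 0.0699
```

```bash
python3 -c "
from h import *
s=env.get_state();R=Ro.from_rotvec(s['tool_rot']).as_matrix();print(s['ee_pos'],R[:,0],np.arctan2(R[1,2],R[0,2]),s['time_s'])
i=env.get_image('top');j=env.get_image('side');cv2.imwrite('pics/a6.png',np.hstack([cv2.resize(i[200:350,300:460],None,fx=2.5,fy=2.5),cv2.resize(j[230:410,220:400],(375,375))]))"
```

```text
[ 0.49302266 -0.20117353  0.3172652 ] [ 0.01492989 -0.00777059 -0.99985835] -0.03892501358224791 6.1167
```

View pics/a6.png

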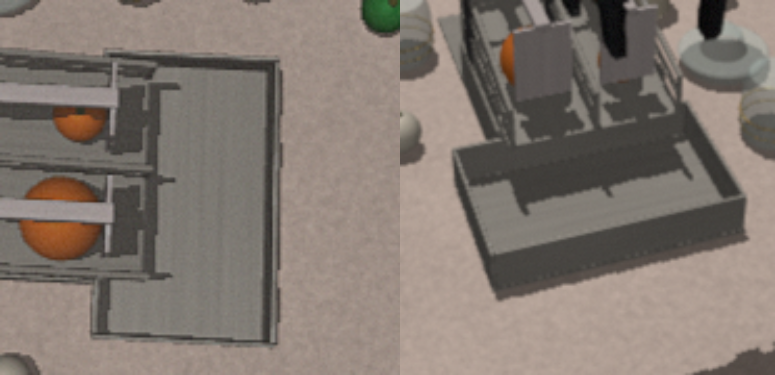

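```bash
python3 -c "
from h import *
c=[disp(w('top',300+u/2.5-.3,200+v/2.5-.3,.05)) for u,v in((105,50),(279,62),(275,344),(92,337))]
print(c,np.mean(c,0))
t=O-.045*xd+.109*yd;print('paddle target',t)
plan([(.5,0,.31),(t[0],t[1],.25)])"
```

```text
[array([ 0.1158, -0.1255]), array([ 0.112 , -0.2841]), array([-0.1396, -0.2837]), array([-0.1416, -0.1246])] [-0.01335  -0.204475]
paddle target [0.47719483 0.26581233 0.        ]
[{"x": 0.0004, "y": 0.0335, "z": 0.0001, "yaw": 0.0}, {"x": 0.0004, "y": 0.0335, "z": 0.0001, "yaw": 0}, {"x": 0.0004, "y": 0.0335, "z": 0.0001, "yaw": 0}, {"x": 0.0004, "y": 0.0335, "z": 0.0001, "yaw": 0}, {"x": 0.0004, "y": 0.0335, "z": 0.0001, "yaw": 0}, {"x": 0.0004, "y": 0.0335, "z": 0.0001, "yaw": 0}, {"x": 0.0072, "y": 0.0331, "z": -0.0042, "yaw": 0}, {"x": 0.0072, "y": 0.0331, "z": -0.0042, "yaw": 0}, {"x": 0.0072, "y": 0.0331, "z": -0.0042, "yaw": 0}, {"x": 0.0072, "y": 0.0331, "z": -0.0042, "yaw": 0}]
[{"x": 0.0072, "y": 0.0331, "z": -0.0042, "yaw": 0}, {"x": 0.0072, "y": 0.0331, "z": -0.0042, "yaw": 0}, {"x": 0.0072, "y": 0.0331, "z": -0.0042, "yaw": 0}, {"x": 0.0072, "y": 0.0331, "z": -0.0042, "yaw": 0}]
```

Measured in the dispenser frame, the pan is at x -0.013, y -0.204, which is home. Next is the near paddle.

Request:
{"api": "servo_tool", "payload": {"commands": [{"x": 0,"y": 0.033,"z": 0,"yaw": 0},{"x": 0,"y": 0.033,"z": 0,"yaw": 0},{"x": 0,"y": 0.033,"z": 0,"yaw": 0},{"x": 0,"y": 0.033,"z": 0,"yaw": 0},{"x": 0,"y": 0.033,"z": 0,"yaw": 0},{"x": 0,"y": 0.033,"z": 0,"yaw": 0},{"x": 0,"y": 0.033,"z": -0.004,"yaw": 0},{"x": 0,"y": 0.033,"z": -0.004,"yaw": 0},{"x": 0,"y": 0.033,"z": -0.004,"yaw": 0},{"x": 0,"y": 0.033,"z": -0.004,"yaw": 0}]}}

```text
time_s: 7.05
ee_pos: [0.4756, 0.1401, 0.2907]
tool_rot: [0.028, 1.596, -0.049]
contact_force: [0.2, 0.2, -0.1]
finger_gap: 0.0004
```

```bash
python3 -c "
from h import *
s=env.get_state();R=Ro.from_rotvec(s['tool_rot']).as_matrix();print(s['ee_pos'],R[:,0],np.arctan2(R[1,2],R[0,2]),s['time_s'])
t=O-.045*xd+.109*yd
plan([(t[0],t[1],.25)])"
```

```text
[0.47558739 0.14005332 0.29071269] [-0.02590241 -0.01296776 -0.99958036] -0.04919789207773817 7.05
[{"x": 0.0098, "y": 0.0316, "z": -0.0009, "yaw": 0.0}, {"x": 0.0098, "y": 0.0316, "z": -0.0009, "yaw": 0}, {"x": 0.0098, "y": 0.0316, "z": -0.0009, "yaw": 0}, {"x": 0.0098, "y": 0.0316, "z": -0.0009, "yaw": 0}]
```

Request:
{"api": "servo_tool", "payload": {"commands": [{"x": 0,"y": 0.03,"z": 0,"yaw": 0},{"x": 0,"y": 0.03,"z": 0,"yaw": 0},{"x": 0.005,"y": 0.03,"z": 0,"yaw": 0},{"x": 0.01,"y": 0.025,"z": 0,"yaw": 0},{"x": 0.01,"y": 0,"z": 0,"yaw": 0},{"x": 0.01,"y": 0,"z": 0,"yaw": 0},{"x": 0,"y": 0,"z": 0,"yaw": 0}]}}

```text
time_s: 7.63
ee_pos: [0.4651, 0.2684, 0.2359]
tool_rot: [0.007, 1.624, -0.043]
contact_force: [-0.8, -0.3, -0.1]
finger_gap: 0.0
```

```bash
python3 -c "
from h import *
s=env.get_state();R=Ro.from_rotvec(s['tool_rot']).as_matrix();print(s['ee_pos'],disp(s['ee_pos']),R[:,0],np.arctan2(R[1,2],R[0,2]),s['time_s'])
i=env.get_image('side');cv2.imwrite('pics/a7.png',cv2.resize(i[100:340,180:420],None,fx=2.5,fy=2.5))
t=O-.045*xd+.109*yd
plan([(t[0],t[1],.215)])"
```

```text
[0.46512746 0.26840048 0.23587372] [-0.0572  0.1111] [-0.05338689 -0.02206575 -0.99833008] -0.03223226329995519 7.6333
[{"x": 0.0211, "y": -0.0011, "z": 0.0128, "yaw": 0.0}]
```

View pics/a7.png

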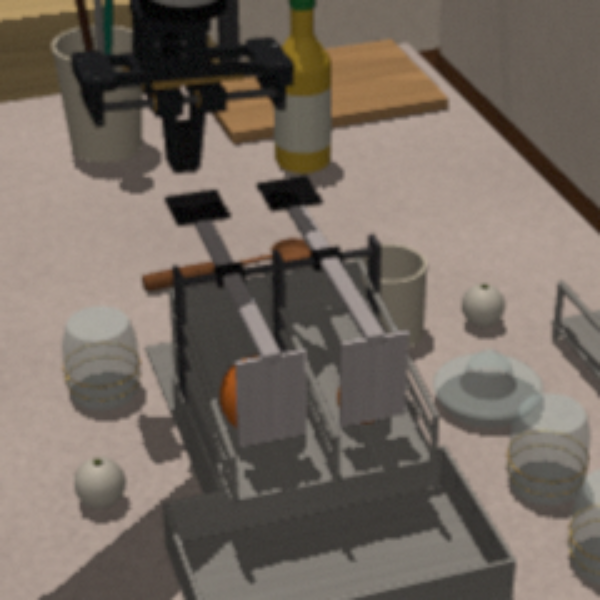

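The side view shows the closed fingers just behind and above the near paddle. I'm shifting 12 mm toward its centre and lowering.

Request:
{"api": "servo_tool", "payload": {"commands": [{"x": 0.005,"y": -0.001,"z": 0.006,"yaw": 0},{"x": 0.006,"y": -0.001,"z": 0.006,"yaw": 0},{"x": 0.006,"y": 0,"z": 0.001,"yaw": 0},{"x": 0,"y": 0,"z": 0,"yaw": 0}]}}

```text
time_s: 8.02
ee_pos: [0.4799, 0.2603, 0.2178]
tool_rot: [0.012, 1.623, -0.049]
contact_force: [0.7, -0.1, -1.5]
finger_gap: 0.0009
```

```bash
python3 -c "
from h import *
s=env.get_state();R=Ro.from_rotvec(s['tool_rot']).as_matrix();print(s['ee_pos'],disp(s['ee_pos']),R[:,0],np.arctan2(R[1,2],R[0,2]),s['time_s'])"
```

```text
[0.47987288 0.26034664 0.21777704] [-0.0421  0.1036] [-0.05274571 -0.0227316  -0.99834922] -0.039457557538857504 8.0167
```

Request:
{"api": "servo_tool", "payload": {"commands": [{"x": 0.006,"y": 0.006,"z": 0,"yaw": 0},{"x": 0.01,"y": 0.002,"z": 0,"yaw": 0},{"x": 0.01,"y": 0,"z": 0,"yaw": 0},{"x": 0.01,"y": 0,"z": 0,"yaw": 0}]}}

```text
time_s: 8.35
ee_pos: [0.4812, 0.2681, 0.1814]
tool_rot: [0.017, 1.617, -0.049]
contact_force: [0.0, -0.7, 4.7]
finger_gap: 0.0002
```

```bash
python3 -c "
from h import *
s=env.get_state();R=Ro.from_rotvec(s['tool_rot']).as_matrix();print(s['ee_pos'],disp(s['ee_pos']),R[:,0],np.arctan2(R[1,2],R[0,2]),s['time_s'])"
```

```text
[0.48117482 0.26809744 0.1814357 ] [-0.0411  0.1114] [-0.04717146 -0.01915012 -0.99870322] -0.04195471579131847 8.35
```

Request:
{"api": "servo_tool", "payload": {"commands": [{"x": 0.01,"y": -0.001,"z": 0,"yaw": 0},{"x": 0.01,"y": -0.001,"z": 0,"yaw": 0},{"x": 0.007,"y": 0,"z": 0,"yaw": 0},{"x": 0.002,"y": 0,"z": 0,"yaw": 0}]}}

```text
time_s: 8.68
ee_pos: [0.4808, 0.2643, 0.1492]
tool_rot: [0.016, 1.615, -0.05]
contact_force: [-3.0, -1.4, 21.5]
finger_gap: 0.0003
```

```bash
python3 -c "
from h import *
s=env.get_state();print(s['ee_pos'],disp(s['ee_pos']),s['time_s'])
i=env.get_image('side');cv2.imwrite('pics/a8.png',cv2.resize(i[100:340,180:420],None,fx=2.5,fy=2.5))"
```

```text
[0.48084942 0.26426844 0.1492138 ] [-0.0413  0.1076] 8.6833
```

View pics/a8.png

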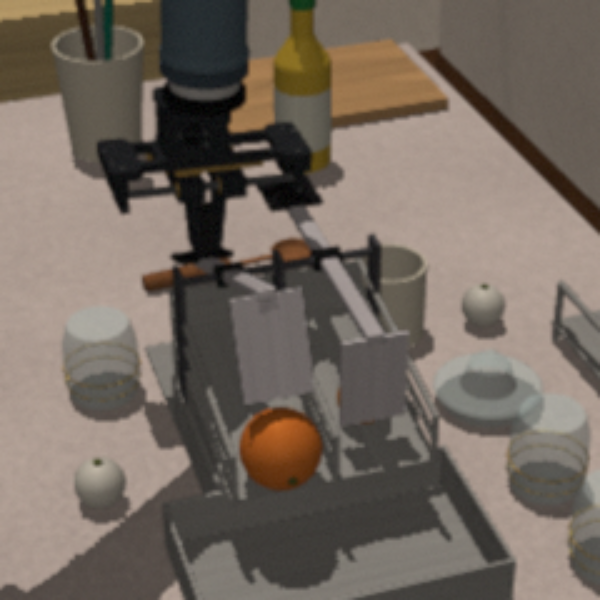

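The gate is lifted and the orange is already rolling out. The lever is on its stop at 21 N, so I ease off 2 mm and hold.

Request:
{"api": "servo_tool", "payload": {"commands": [{"x": -0.002,"y": 0,"z": 0,"yaw": 0},{"x": 0,"y": 0,"z": 0,"yaw": 0},{"x": 0,"y": 0,"z": 0,"yaw": 0},{"x": 0,"y": 0,"z": 0,"yaw": 0},{"x": 0,"y": 0,"z": 0,"yaw": 0},{"x": 0,"y": 0,"z": 0,"yaw": 0}]}}

```text
time_s: 9.23
ee_pos: [0.4808, 0.2648, 0.151]
tool_rot: [0.018, 1.616, -0.048]
contact_force: [0.2, 0.0, 6.8]
finger_gap: 0.0007
```

```bash
python3 -c "
from h import *
s=env.get_state();print(s['ee_pos'],disp(s['ee_pos']),s['time_s'])
i=env.get_image('side');cv2.imwrite('pics/a9.png',cv2.resize(i[160:400,180:420],None,fx=2.5,fy=2.5))"
```

```text
[0.48083086 0.26475271 0.15096189] [-0.0413  0.1081] 9.2333
```

View pics/a9.png

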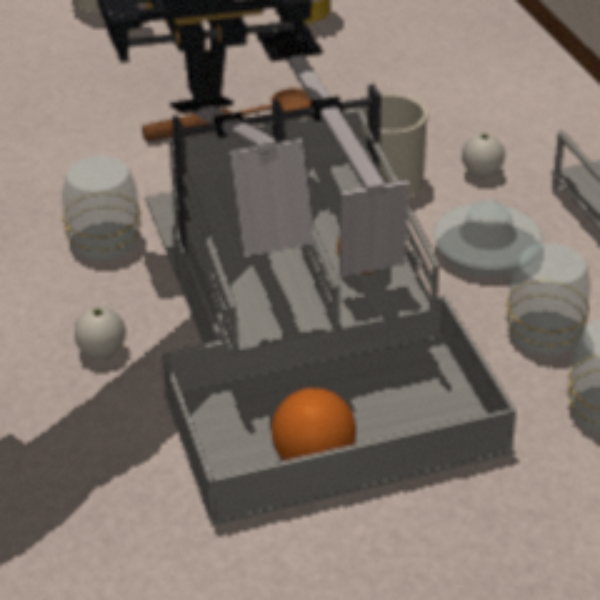

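The orange is in the pan. I release straight up, slowly at first so the lever follows the fingers.

Request:
{"api": "servo_tool", "payload": {"commands": [{"x": -0.01,"y": 0,"z": 0,"yaw": 0},{"x": -0.012,"y": 0,"z": 0,"yaw": 0},{"x": -0.012,"y": 0,"z": 0,"yaw": 0},{"x": -0.012,"y": 0,"z": 0,"yaw": 0},{"x": -0.02,"y": 0,"z": 0,"yaw": 0},{"x": -0.03,"y": 0,"z": 0,"yaw": 0},{"x": -0.03,"y": 0,"z": 0,"yaw": 0},{"x": -0.03,"y": 0,"z": 0,"yaw": 0},{"x": 0,"y": 0,"z": 0,"yaw": 0},{"x": 0,"y": 0,"z": 0,"yaw": 0}]}}

```text
time_s: 10.12
ee_pos: [0.4843, 0.2671, 0.3164]
tool_rot: [0.015, 1.623, -0.049]
contact_force: [0.3, 0.1, -1.1]
finger_gap: 0.0004
```

Request:
{"api": "servo_tool", "payload": {"commands": [{"x": 0,"y": 0.03,"z": 0,"yaw": 0},{"x": 0,"y": 0.03,"z": 0,"yaw": 0},{"x": 0,"y": 0.03,"z": 0,"yaw": 0},{"x": 0,"y": 0.03,"z": 0,"yaw": 0},{"x": 0,"y": 0,"z": 0,"yaw": 0},{"x": 0,"y": 0,"z": 0,"yaw": 0},{"x": 0,"y": 0,"z": 0,"yaw": 0},{"x": 0,"y": 0,"z": 0,"yaw": 0},{"x": 0,"y": 0,"z": 0,"yaw": 0},{"x": 0,"y": 0,"z": 0,"yaw": 0}]}}

```text
time_s: 10.95
ee_pos: [0.487, 0.3825, 0.3083]
tool_rot: [0.013, 1.631, -0.065]
contact_force: [0.1, 0.6, 0.3]
finger_gap: 0.0004
```

```bash
python3 -c "
from h import *
s=env.get_state();print(s['ee_pos'],disp(s['ee_pos']),s['time_s'],s['qd'].round(3))
i=env.get_image('side');j=env.get_image('top');cv2.imwrite('pics/b1.png',np.hstack([cv2.resize(i[160:400,180:420],None,fx=1.6,fy=1.6),cv2.resize(j[190:350,190:460],(400,237)) if 0 else cv2.resize(j[200:350,300:460],(410,384))]))"
```

```text
[0.48698607 0.38254302 0.30825157] [-0.0399  0.226 ] 10.95 [ 0.01  -0.007  0.007  0.015  0.002 -0.     0.001]
```

View pics/b1.png

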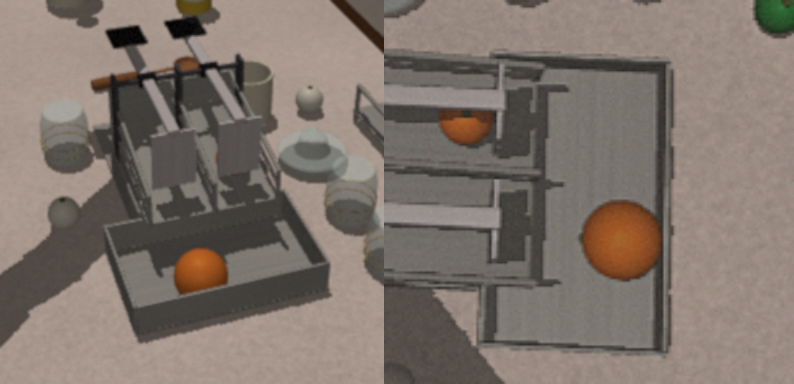

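Request:
{"api": "servo_tool", "payload": {"commands": [{"x": 0,"y": 0,"z": 0,"yaw": 0},{"x": 0,"y": 0,"z": 0,"yaw": 0},{"x": 0,"y": 0,"z": 0,"yaw": 0},{"x": 0,"y": 0,"z": 0,"yaw": 0},{"x": 0,"y": 0,"z": 0,"yaw": 0},{"x": 0,"y": 0,"z": 0,"yaw": 0},{"x": 0,"y": 0,"z": 0,"yaw": 0},{"x": 0,"y": 0,"z": 0,"yaw": 0},{"x": 0,"y": 0,"z": 0,"yaw": 0},{"x": 0,"y": 0,"z": 0,"yaw": 0}]}}

```text
time_s: 11.88
ee_pos: [0.4877, 0.3818, 0.3093]
tool_rot: [0.015, 1.63, -0.065]
contact_force: [-0.6, 1.1, 0.4]
finger_gap: 0.0008
```

```bash
python3 -c "
from h import *
c=[disp(w('top',300+u/2.5625-.3,200+v/2.56-.3,.05)) for u,v in((107,52),(285,63),(282,352),(95,346))]
print(c,np.mean(c,0))
def org(j):
    m=cv2.inRange(cv2.cvtColor(j,cv2.COLOR_BGR2HSV),(3,150,60),(18,255,255));M=[k for k in cv2.connectedComponentsWithStats(m)[3]];st=cv2.connectedComponentsWithStats(m)[2]
    return [(M[i].round(2),st[i][4]) for i in range(1,len(M)) if st[i][4]>100]
import time
j=env.get_image('top');print(org(j)); 
for _ in range(6): j=env.get_image('top')
print(org(j),env.get_state()['time_s'])
cv2.imwrite('pics/b2.png',j)"
```

```text
[array([ 0.115, -0.125]), array([ 0.1124, -0.2832]), array([-0.1394, -0.2838]), array([-0.1423, -0.1252])] [-0.013575 -0.2043  ]
[(array([331.03, 249.08]), np.int32(184)), (array([392.36, 293.48]), np.int32(730))]
[(array([331.28, 249.11]), np.int32(185)), (array([392.43, 293.46]), np.int32(723))] 12.2333
```

View pics/b2.png

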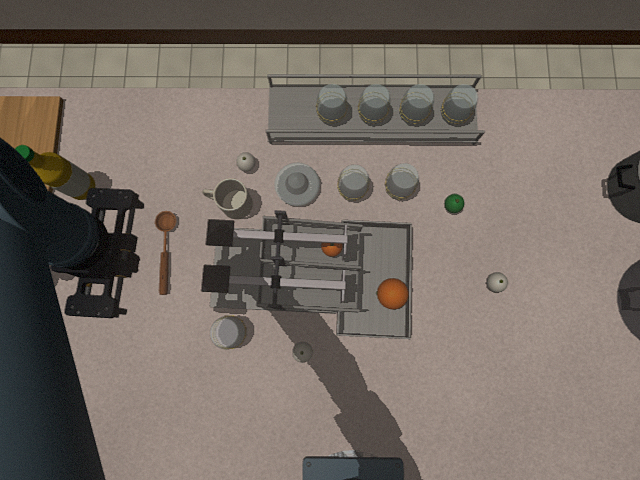

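The orange at (392,293) is still and the mandarin at (331,249) is behind its gate. Both paddles are up at their starting pixels, the pan is flush, and nothing else has moved. Handing in.

```bash
python3 -c "
from workcell import env
print(env.finish_job())"
```

```text
the job is handed in; nothing more can be done
None
```

I pushed the pan about 75 mm with the open fingers until it stopped against the dispenser front. I then pressed the near lane's paddle, which held the orange, and held it until the orange rolled into the pan. After that I raised the fingers so the lever could come back up, moved clear and handed the job in after about 12 s. `finish_job` gave no verdict.

My last checks, from the camera images:
- **Pan:** its centre is at dispenser x ≈ -0.014 m, y ≈ -0.204 m, where home is y = -0.205 m. It sits square to the front.
- **Fruit:** the orange lies still in the pan, and the mandarin is still behind its shut gate.
- **Levers:** both paddles look fully up, back at their starting positions in the picture.
- **Bystanders:** the glasses, juicer, mug and spoon stand where they were.

Three things did not go quite as planned:
- My first two move calls were refused for missing keys. That cost 0.1 s of camera time and moved nothing.
- The tool drifted about 13 mm upward during the push, and I corrected it on the way.
- The force reached about 19 N when the pan stopped and about 21 N when the paddle hit its stop, both below the 40 N limit.

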